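Centrifuge drive: fit the spacer and offer up the heavier hub

TASK

The centrifuge drive is open on the bench: first slide the brass spacer ring over its upright shaft, all the way down onto the shoulder, and let go of it. Then lift each of the two identical-looking rotor hubs off the rubber mat in turn to feel which is heavier, putting a hub down only upright on the mat; the lighter one ends standing upright on the mat, and you finish still holding the heavier one, upright and still, centred over the shaft with its underside about 5 cm above the shaft's top (do not fit it). Leave the jar, dish, screwdriver and slide box where they are and do not tip a hub over.

Things in the scene. Friction and masses are not known exactly. Their poses are not given: they have to be found in the camera images.
- drive: centrifuge drive unit, fixed to the bench: blue round base 124 mm in diameter and 32 mm high, on it a steel shoulder disc 56 mm in diameter whose top is 45 mm above the bench, and from that an upright steel shaft 22 mm in diameter, its top 85 mm above the bench, the last 5 mm tapered to 14 mm; origin on the shaft axis at bench level, z up
- shoulder (a point): centre of the shoulder's top face, on the shaft axis, 45 mm above the bench: the spacer's underside rests here
- shaft_top (a point): centre of the top of the shaft, 85 mm above the bench
- spacer: loose brass spacer ring lying flat on the bench, 46 mm outside diameter, 26 mm bore, 22 mm high, about 0.12 kg; origin on the axis in its underside, z up the axis
- mat: black rubber mat fixed to the bench, 150 mm (its x) by 260 mm (its y), 4 mm thick; origin at the centre of its underside at bench level. The hubs stand side by side along its y, roughly 65 mm either side of its centre
- hub_a: one of two rotor hubs that look exactly alike, plain steel finish, standing upright on the rubber mat: round body 44 mm in diameter with a flange 64 mm in diameter and 10 mm thick at the foot, 60 mm high in all, a 26 mm through bore; origin on the axis in the underside of the flange, z up the axis. Mass between 0.25 and 0.7 kg; the heavier of the two hubs weighs at least 0.2 kg more than the other, and which it is cannot be seen
- hub_b: one of two rotor hubs that look exactly alike, plain steel finish, standing upright on the rubber mat: round body 44 mm in diameter with a flange 64 mm in diameter and 10 mm thick at the foot, 60 mm high in all, a 26 mm through bore; origin on the axis in the underside of the flange, z up the axis. Mass between 0.25 and 0.7 kg; the heavier of the two hubs weighs at least 0.2 kg more than the other, and which it is cannot be seen
- jar: closed amber glass jar with white cap, 52 mm diameter, 60 mm high, origin in its underside; a bystander
- dish: white ceramic dish, 90 mm diameter, 16 mm high, origin in its underside; a bystander
- driver: screwdriver lying on the bench, origin in its underside, handle to its -x; a bystander
- slide_box: grey plastic slide box, 80 by 50 mm and 30 mm high, origin in the centre of its underside; a bystander
Not all that is in view belongs to the job. What is shaped like the hub_b but blue or red is not meant. There is more than one size of the drive; the job needs the larger.

How it is judged (in metres and radians):
On the way, in this order (a step that is already met when the one before it is completed fails the run):
1. the spacer ring is over the shaft, down on the shoulder, and let go (horizontal distance between spacer and shoulder below 0.004 m and z of spacer in the frame of shoulder between -0.003 and 0.003 m and angle between spacer's own z axis and vertical below 0.08 rad and contact force between the fingers and spacer below 0.1 N), for 0.2 s.
2. the lighter hub has been lifted clear of the mat by the gripper while the heavier one stands on it (((z of hub_a in the frame of mat above 0.024 m and contact force between the fingers and hub_a above 1 N and contact force between hub_b and mat above 4.3 N) or (z of hub_b in the frame of mat above 0.024 m and contact force between the fingers and hub_b above 1 N and contact force between hub_a and mat above 4.3 N))), for 0.2 s.
At the end, for the whole second after the job is handed in: spacer flat on the shoulder (3 mm in height, 4 mm off axis); lighter hub upright, released, its centre on the mat; heavier hub held still, upright within 0.15 rad, within 20 mm of the shaft axis, its underside 20 to 100 mm above the shaft's top, touching neither drive nor spacer (horizontal distance between spacer and shoulder below 0.004 m and z of spacer in the frame of shoulder between -0.003 and 0.003 m and angle between spacer's own z axis and vertical below 0.08 rad and ((contact force between the fingers and hub_a above 1 N and horizontal distance between hub_a and shaft_top below 0.02 m and z of hub_a in the frame of shaft_top between 0.02 and 0.1 m and angle between hub_a's own z axis and vertical below 0.15 rad and linear speed of hub_a below 0.03 m/s and contact force between hub_a and drive below 0.05 N and contact force between hub_a and spacer below 0.05 N and z of hub_b in the frame of mat between 0 and 0.008 m and x of hub_b in the frame of mat between -0.075 and 0.075 m and y of hub_b in the frame of mat between -0.13 and 0.13 m and angle between hub_b's own z axis and vertical below 0.08 rad and contact force between the fingers and hub_b below 0.1 N and linear speed of hub_b below 0.02 m/s and contact force between hub_b and mat below 4.3 N) or (contact force between the fingers and hub_b above 1 N and horizontal distance between hub_b and shaft_top below 0.02 m and z of hub_b in the frame of shaft_top between 0.02 and 0.1 m and angle between hub_b's own z axis and vertical below 0.15 rad and linear speed of hub_b below 0.03 m/s and contact force between hub_b and drive below 0.05 N and contact force between hub_b and spacer below 0.05 N and z of hub_a in the frame of mat between 0 and 0.008 m and x of hub_a in the frame of mat between -0.075 and 0.075 m and y of hub_a in the frame of mat between -0.13 and 0.13 m and angle between hub_a's own z axis and vertical below 0.08 rad and contact force between the fingers and hub_a below 0.1 N and linear speed of hub_a below 0.02 m/s and contact force between hub_a and mat below 4.3 N))); the arm keeps its last pose, push and grip.
It fails at once if a bystander (jar, dish, screwdriver, slide box) is moved by more than 30 mm (distance of any of jar, dish, driver, slide_box from where it was at the start of the episode above 0.03 m).
It fails at once if a hub is tipped over (angle between any of hub_a, hub_b's own z axis and vertical above 0.6 rad).
It also fails if it takes over 72 s, if anything falls off the work surface, if the arm or the gripper's body presses on something with over 40 N, if the wrist force passes 120 N, or if a joint passes its speed limit or range.

ROBOT

A 6-joint arm with a two-finger parallel gripper is mounted at the origin on the work surface. World frame = base frame: x ahead of the robot, y to its left, z up, the work surface at z = 0. Lengths are in m, angles in degrees, forces in N, time in s.
With the tool pointing down it reaches from about 0.425 to 0.95 m from the base axis. Payload 3.5 kg.
Tool frame: the origin (TCP) lies at the centre of the arm's flange, where the gripper is bolted on; the fingertips stand 173 mm ahead of it and the grasp point (between the pads) lies 155 mm ahead of it; z points along the fingers, y is the line along which they close (so a half turn about z gives the same grasp; the last joint's range is limited). The gripper opens to 85 mm and grips with 20 to 120 N. Pads are 22 mm wide; open, the fingers measure 114 mm over their backs; the gripper's body (76 mm by 85 mm) begins 54 mm behind the grasp point. The pads swing forward as they close: fully open they stand 13 mm farther back than shut.
Start: joints at [-84.225, 16.404, 90.338, -0, 73.258, -8.594], TCP at [0.168, -0.654, 0.405] pointing down, gripper open.
Joint ranges: [-158.93, 158.93], [-51.34, 127.21], [12.03, 142.37], [-87.48, 267.48], [13.55, 161.25], [-162.69, 162.69]. Speed limits (degrees/s): [159.86, 159.86, 180, 180, 180, 180].

INTERFACE

Orientations are given as a 3x3 rotation matrix whose columns are the frame's x, y, z axes.
In Python, from plant import state, optics, job gives the robot as it stands.
- The arm moves only by the shell command python3 -m creep 'ROWS' [FORCE]. ROWS is JSON, a list of rows, each a list of 7 numbers: the turn, a rotation vector about the tool's x, y, z in rad, then the shift along the tool's x, y, z in m, then the finger opening in m, from 0 to 0.0854. In form: [[wx, wy, wz, tx, ty, tz, gripper], ...]. A call has 1 to 8 rows; each row is the pose to reach, as a shift and turn from the pose commanded when the call began, along the tool's axes at that moment; what a row does not reach only later rows make up. A row lasts 1/12 s, in which the tool goes at most 41.7 mm and 7.16 degrees, less where a joint would pass 70% of its speed; a pose out of reach is approached as far as the arm can. A call with a gripper value outside its range is refused whole. The fingers move at their own pace and stop on an object; FORCE is the grip in N (left out, the last holds). Time passes only in rows, so rows that repeat a pose let the fingers close. It gives the time, the measured TCP pose, the force, the opening and the grip force at its end, in the units of the state.
- state(): the state, without advancing time (a new reading comes with each control period).
- optics.read_camera(name): name is "scene" or "top" or "wrist"; returns a dict with "img" (420x560x3 uint8, red, green, blue), "fx", "fy", "cx", "cy" (pixels), "origin" and "attitude" of the camera in the world; the wrist camera has in their place "hand_eye" (4x4, takes a point from camera to tool coordinates, whose origin is the TCP and whose axes are the flange's). Camera axes: x right, y down, z forward; pixel columns grow to the right and rows downward; lengths in m; the calibration is good to about 2 mm. A picture is of the moment at which its call begins: read the wrist's pose just before it. There is no depth.
- job.sign_off(): hands the job in; it is judged then, once.
The state is a dict: "time": time; "joints": joint angles; "qvel": joint speeds; "tau": joint torques, N m; "ee_pos": TCP position; "ee_rot": TCP orientation; "force": force on the tool from outside, world axes, zero at the start; "torque": the same for the moment, N m; "gripper_width": finger opening in m; "grasp_force": force on a finger pad.
Only numpy, scipy, OpenCV 4.12 (cv2) and the standard library are available. Lean on these libraries where they do the work, as an engineer would, in place of code of your own. Each camera call takes 0.05 s, during which the arm holds its last target. There are 200 camera calls.

## Working session

There is one attempt and no reset: what is moved stays moved. The work goes in short steps, Python scripts to look and compute and a shell command to move; the robot and the scene stay as the last step left them, time stands still between calls to the robot, and variables do not carry over. Pictures are saved under pics/ and viewed, at most 13 in all, crops included, and the job is handed in when it is done.

```bash
mkdir -p pics; python3 - <<'E'
from plant import state, optics, job
import cv2,numpy as np
s=state();print(s)
for n in ("top","scene"):
    c=optics.read_camera(n);cv2.imwrite(f"pics/{n}0.png",c["img"][:,:,::-1])
    print(n,{k:(np.round(v,4).tolist()) for k,v in c.items() if k!="img"})
E
```

```text
{'time': 0.0, 'joints': array([-8.42227989e+01,  1.64551499e+01,  9.04242743e+01, -8.15041783e-04,
        7.32575320e+01, -8.59705471e+00]), 'qvel': array([ 0.0793008 ,  0.01643652,  0.09189283, -0.05072375,  0.01408615,
        0.0379096 ]), 'tau': array([ 2.27362943e-04, -4.05976331e+01, -2.92627984e+01, -4.24699840e-05,
        5.77885075e-03,  6.87490214e-06]), 'ee_pos': array([ 0.16754298, -0.65361382,  0.40331293]), 'ee_rot': array([[ 9.68693827e-01,  2.48258343e-01, -2.54165183e-04],
       [ 2.48258235e-01, -9.68690972e-01,  2.37682410e-03],
       [ 3.43858893e-04, -2.36551343e-03, -9.99997143e-01]]), 'force': array([ 0.39048884,  0.54847567, -0.58399029]), 'torque': array([-0.01071475, -0.02677613,  0.01685539]), 'grasp_force': 0.0, 'gripper_width': 0.08541560698349869}
top {'fx': 429.9794, 'fy': 429.9794, 'cx': 277.3891, 'cy': 208.6841, 'origin': [0.4609, -0.0756, 1.2474], 'attitude': [[0.0131, -0.999, 0.0416], [-0.9999, -0.0131, 0.001], [-0.0004, -0.0416, -0.9991]]}
scene {'fx': 404.4364, 'fy': 404.4364, 'cx': 285.1853, 'cy': 208.3751, 'origin': [0.9226, 0.6882, 0.9238], 'attitude': [[-0.8924, 0.306, -0.3316], [0.4511, 0.6235, -0.6386], [0.0114, -0.7195, -0.6945]]}
```

View pics/top0.png

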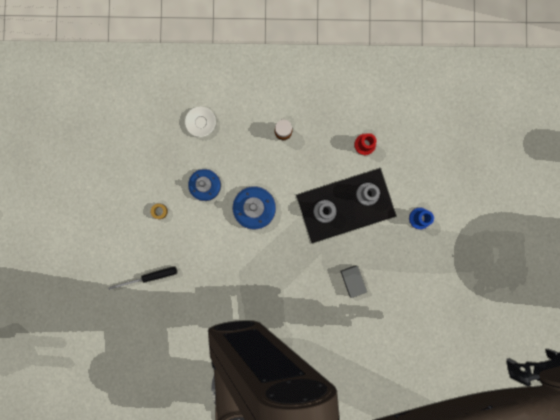

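View pics/scene0.png

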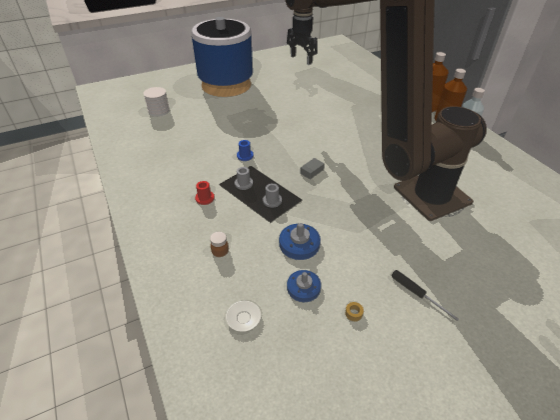

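Top view: the two blue drives are at (254,207), with a visibly larger base, and (204,185), which is smaller. The job needs the larger one. The spacer is at (159,211). The plain steel hubs are on the mat at (325,211) and (369,194). The red (366,143) and blue (421,217) lookalikes are off the mat. I'll check the diameters and a crop next.

```bash
cat > h.py <<'E'
import numpy as np, cv2
from plant import state, optics, job
def cam(n):
    s=state(); c=optics.read_camera(n)
    if n=="wrist":
        T=np.eye(4);T[:3,:3]=s["ee_rot"];T[:3,3]=s["ee_pos"];M=T@np.array(c["hand_eye"])
        c["origin"]=M[:3,3];c["attitude"]=M[:3,:3]
    c["origin"]=np.array(c["origin"]);c["attitude"]=np.array(c["attitude"]);return c
def ray(c,u,v,z):
    d=c["attitude"]@np.array([(u-c["cx"])/c["fx"],(v-c["cy"])/c["fy"],1.])
    return c["origin"]+d*(z-c["origin"][2])/d[2]
def proj(c,p):
    q=c["attitude"].T@(np.array(p)-c["origin"]);return c["fx"]*q[0]/q[2]+c["cx"],c["fy"]*q[1]/q[2]+c["cy"]
def blobs(m,a=30):
    cs,_=cv2.findContours(m.astype(np.uint8),cv2.RETR_EXTERNAL,cv2.CHAIN_APPROX_NONE)
    return [k for k in cs if cv2.contourArea(k)>a]
def circ(c,k,z):
    "contour on plane z -> world ellipse (centre, diameters)"
    P=np.array([ray(c,u,v,z)[:2] for u,v in k[:,0,:]])
    (x,y),d,_=cv2.fitEllipse((P*1e4).astype(np.float32));return np.round([x/1e4,y/1e4],4),np.round(np.array(d)/1e4,4)
def tool(dp):
    "world shift -> tool axes"
    return np.round(state()["ee_rot"].T@np.array(dp),4)
E
python3 - <<'E'
from h import *
c=cam("top");im=c["img"];h=cv2.cvtColor(im,cv2.COLOR_RGB2HSV)
H,S,V=[h[:,:,i].astype(int) for i in range(3)]
blue=(abs(H-110)<15)&(S>120)&(V>40)
for k in blobs(blue): print("blue",k[:,0].mean(0).round(),circ(c,k,.032))
br=(abs(H-19)<8)&(S>110)&(V>90)
for k in blobs(br): print("brass",k[:,0].mean(0).round(),circ(c,k,.022))
mat=V[150:260,280:410]<45
for k in blobs(mat,500):
    k=k+np.array([280,150]);b=cv2.boxPoints(cv2.minAreaRect(k));print("mat",b.round(),[ray(c,*p,.004)[:2].round(3) for p in b])
for n,p in (("h1",(325,209)),("h2",(369,192))): print(n,ray(c,*p,.06).round(3))
print([ray(c,*p,.03).round(3) for p in ((284,128),(200,122),(352,280),(175,271),(110,288))])
cv2.imwrite("pics/crop.png",cv2.resize(im[110:310,100:440,::-1],None,fx=2.3,fy=2.3,interpolation=cv2.INTER_CUBIC))
E
```

```text
blue [421. 218.] (array([ 0.4906, -0.4795]), array([0.056 , 0.0647]))
blue [254. 208.] (array([ 0.5139, -0.0074]), array([0.115 , 0.1159]))
blue [204. 185.] (array([0.5772, 0.1346]), array([0.0833, 0.0869]))
brass [158. 211.] (array([0.501 , 0.2646]), array([0.0405, 0.0443]))
mat [[296. 195.]
 [380. 168.]
 [395. 215.]
 [311. 242.]] [array([ 0.553, -0.129]), array([ 0.634, -0.371]), array([ 0.498, -0.415]), array([ 0.417, -0.174])]
h1 [ 0.511 -0.206  0.06 ]
h2 [ 0.56  -0.327  0.06 ]
[array([ 0.742, -0.09 ,  0.03 ]), array([0.757, 0.15 , 0.03 ]), array([ 0.313, -0.287,  0.03 ]), array([0.332, 0.212, 0.03 ]), array([0.282, 0.393, 0.03 ])]
```

View pics/crop.png

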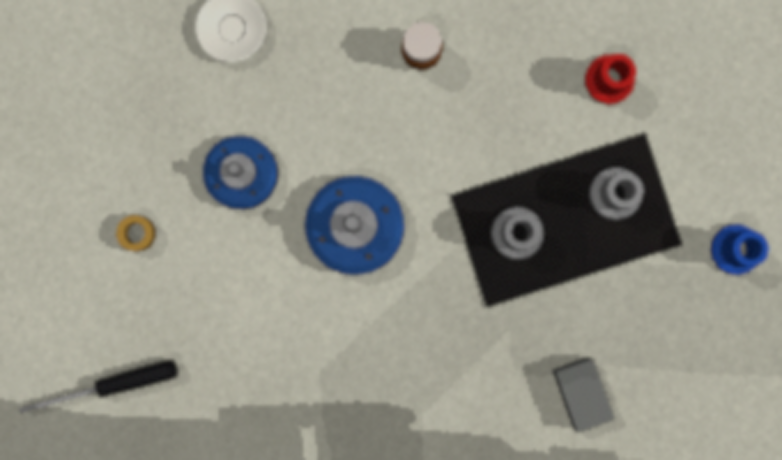

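The crop confirms it. The larger drive is on the right at full-image (254,207), measuring 115 mm against 85 mm for the other. The brass spacer is at (158,211) and the two steel hubs stand on the black mat. I'll swing over to the spacer now.

```bash
R=; python3 -m creep '[[0,0,0,0.268,-0.158,0,0.085],[0,0,0,0.268,-0.158,0,0.085],[0,0,0,0.268,-0.158,0,0.085],[0,0,0,0.268,-0.158,0,0.085],[0,0,0,0.268,-0.158,0,0.085],[0,0,0,0.268,-0.158,0,0.085],[0,0,0,0.268,-0.158,0,0.085],[0,0,0,0.268,-0.158,0,0.085]]' | cut -c1-300
python3 -m creep '[[0,0,0,0.22,-0.212,0,0.085],[0,0,0,0.22,-0.212,0,0.085],[0,0,0,0.22,-0.212,0,0.085],[0,0,0,0.22,-0.212,0,0.085],[0,0,0,0.22,-0.212,0,0.085],[0,0,0,0.22,-0.212,0,0.085],[0,0,0,0.22,-0.212,0,0.085],[0,0,0,0.22,-0.212,0,0.085]]' | cut -c1-300
python3 -m creep '[[0,0,0,0.032,-0.312,0,0.085],[0,0,0,0.032,-0.312,0,0.085],[0,0,0,0.032,-0.312,0,0.085],[0,0,0,0.032,-0.312,0,0.085],[0,0,0,0.032,-0.312,0,0.085],[0,0,0,0.032,-0.312,0,0.085],[0,0,0,0.032,-0.312,0,0.085],[0,0,0,0.032,-0.312,0,0.085]]' | cut -c1-300
python3 -m creep '[[0,0,0,0.032,-0.125,0.05,0.085],[0,0,0,0.032,-0.125,0.05,0.085],[0,0,0,0.032,-0.125,0.05,0.085],[0,0,0,0.032,-0.125,0.05,0.085],[0,0,0,0.032,-0.125,0.05,0.085],[0,0,0,0.032,-0.125,0.05,0.085]]' | cut -c1-400
python3 - <<'E'
from h import *
s=state();print(s["ee_pos"],s["ee_rot"],s["force"],s["joints"])
c=cam("wrist");print(c["hand_eye"]);im=c["img"];cv2.imwrite("pics/w1.png",im[:,:,::-1])
h=cv2.cvtColor(im,cv2.COLOR_RGB2HSV);H,S,V=[h[:,:,i].astype(int) for i in range(3)]
for k in blobs((abs(H-19)<8)&(S>110)&(V>70),200): print(k[:,0].mean(0),circ(c,k,.022))
E
```

```text
time: 0.82
ee_pos: [0.3903, -0.4309, 0.4044]
ee_rot: [[0.968, 0.251, 0.001], [0.251, -0.968, 0.002], [0.001, -0.002, -1.0]]
force: [-0.2, -0.3, 0.1]
gripper_width: 0.0853
grasp_force: 0.0
time: 1.48
ee_pos: [0.55, -0.1701, 0.4045]
ee_rot: [[0.968, 0.252, 0.001], [0.252, -0.968, 0.002], [0.001, -0.002, -1.0]]
force: [-0.4, -0.2, 0.8]
gripper_width: 0.0852
grasp_force: 0.0
time: 2.15
ee_pos: [0.5008, 0.1388, 0.4046]
ee_rot: [[0.968, 0.25, -0.001], [0.25, -0.968, 0.001], [-0.0, -0.001, -1.0]]
force: [0.8, -0.6, -0.3]
gripper_width: 0.0851
grasp_force: 0.0
time: 2.65
ee_pos: [0.502, 0.2649, 0.3542]
ee_rot: [[0.968, 0.25, -0.001], [0.25, -0.968, -0.001], [-0.002, 0.001, -1.0]]
force: [0.6, -0.8, -1.3]
gripper_width: 0.0853
grasp_force: 0.0
[0.50196264 0.26485305 0.35415111] [[ 9.68357328e-01  2.49564715e-01 -1.24000644e-03]
 [ 2.49563146e-01 -9.68357663e-01 -1.29301586e-03]
 [-1.52346087e-03  9.42641479e-04 -9.99998395e-01]] [ 0.56955428 -0.84108364 -1.31900258] [ 1.75838111e+01  5.66462105e+00  1.08269704e+02 -5.37468685e-02
  6.61557923e+01  9.31538558e+01]
[[ 4.63233419e-04 -9.62818105e-01 -2.70150110e-01  6.77169112e-02]
 [ 9.99999725e-01  6.02456191e-04 -4.32435275e-04  1.20596016e-04]
 [ 5.79110118e-04 -2.70149835e-01  9.62818119e-01  3.04364844e-02]
 [ 0.00000000e+00  0.00000000e+00  0.00000000e+00  1.00000000e+00]]
[281.83216783 194.91608392] (array([0.5003, 0.2676]), array([0.0437, 0.045 ]))
```

View pics/w1.png

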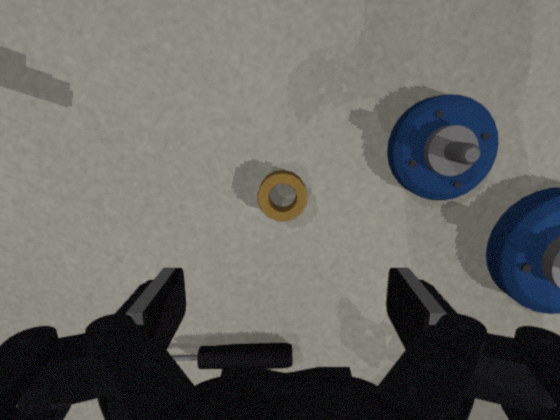

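Wrist view: the spacer is at (282,195), which maps to (0.500, 0.268) with a 45 mm diameter. The small drive is at (443,148) and the large drive at the right edge. Next I descend and grip.

```bash
python3 -m creep '[[0,0,0,-0.001,-0.003,0.04,0.085],[0,0,0,-0.001,-0.003,0.08,0.085],[0,0,0,-0.001,-0.003,0.12,0.085],[0,0,0,-0.001,-0.003,0.15,0.085],[0,0,0,-0.001,-0.003,0.17,0.085],[0,0,0,-0.001,-0.003,0.176,0.085],[0,0,0,-0.001,-0.003,0.176,0.085]]' 
python3 -m creep '[[0,0,0,0,0,0,0.03],[0,0,0,0,0,0,0.03],[0,0,0,0,0,0,0.03],[0,0,0,0,0,0,0.03],[0,0,0,0,0,0,0.03],[0,0,0,0,0,0,0.03]]' 40
python3 -m creep '[[0,0,0,0,0,0,0.03],[0,0,0,0,0,-0.03,0.03],[0,0,0,0,0,-0.07,0.03],[0,0,0,0,0,-0.1,0.03],[0,0,0,0,0,-0.13,0.03],[0,0,0,0,0,-0.13,0.03]]'
```

```text
time: 3.28
ee_pos: [0.5004, 0.2659, 0.1777]
ee_rot: [[0.969, 0.246, -0.003], [0.246, -0.969, -0.001], [-0.003, 0.0, -1.0]]
force: [-0.3, 0.6, -0.1]
gripper_width: 0.085
grasp_force: 0.0
time: 3.78
ee_pos: [0.5014, 0.2679, 0.1815]
ee_rot: [[0.969, 0.248, 0.004], [0.248, -0.969, 0.001], [0.004, 0.0, -1.0]]
force: [-0.1, -0.9, 5.4]
gripper_width: 0.0443
grasp_force: 40.1
time: 4.28
ee_pos: [0.5023, 0.2685, 0.3176]
ee_rot: [[0.968, 0.249, 0.015], [0.249, -0.969, 0.005], [0.015, -0.001, -1.0]]
force: [1.4, 0.6, -0.2]
gripper_width: 0.044
grasp_force: 41.5
```

The fingertips brushed the bench while swinging shut (5 N), so they are now flush with the ring's underside. That still works if I release it right at the shoulder. I'll go to just short of the drive and look.

```bash
python3 -m creep '[[0,0,0,-0.01,0.03,-0.02,0.03],[0,0,0,-0.097,0.269,-0.06,0.03],[0,0,0,-0.097,0.269,-0.06,0.03],[0,0,0,-0.097,0.269,-0.06,0.03],[0,0,0,-0.097,0.269,-0.06,0.03],[0,0,0,-0.097,0.269,-0.06,0.03],[0,0,0,-0.097,0.269,-0.06,0.03],[0,0,0,-0.097,0.269,-0.06,0.03]]'
python3 -m creep '[[0,0,0,0,0,0,0.03],[0,0,0,0,0,0,0.03],[0,0,0,0,0,0,0.03],[0,0,0,0,0,0,0.03]]'
python3 - <<'E'
from h import *
s=state();print(s["ee_pos"],s["ee_rot"].round(4))
c=cam("wrist");im=c["img"];cv2.imwrite("pics/w2.png",im[:,:,::-1])
print(c["fx"],[np.round(proj(c,(0.514,-0.007,z)),1) for z in (.032,.045,.085)])
h=cv2.cvtColor(im,cv2.COLOR_RGB2HSV);H,S,V=[h[:,:,i].astype(int) for i in range(3)]
for k in blobs((abs(H-110)<15)&(S>120)&(V>30),2000): print(k[:,0].mean(0),circ(c,k,.032),circ(c,k,.016))
E
```

```text
time: 4.95
ee_pos: [0.4726, -0.0215, 0.3703]
ee_rot: [[0.97, 0.244, 0.003], [0.244, -0.97, -0.003], [0.002, 0.004, -1.0]]
force: [-0.4, 0.2, -1.4]
gripper_width: 0.0446
grasp_force: 41.6
time: 5.28
ee_pos: [0.473, -0.0157, 0.3682]
ee_rot: [[0.968, 0.25, -0.001], [0.25, -0.968, 0.001], [-0.001, -0.001, -1.0]]
force: [-0.1, 0.2, -0.8]
gripper_width: 0.0442
grasp_force: 41.6
[ 0.47298929 -0.01570198  0.36815378] [[ 9.681e-01  2.504e-01 -1.000e-03]
 [ 2.504e-01 -9.681e-01  7.000e-04]
 [-8.000e-04 -9.000e-04 -1.000e+00]]
340.17555820488144 [array([288.2, 148.5]), array([288.2, 149.8]), array([288.6, 154.7])]
[286.42931937 145.19633508] (array([ 0.5132, -0.0055]), array([0.1181, 0.1183])) (array([ 0.5119, -0.0059]), array([0.1243, 0.1244]))
[140.84309133  38.25526932] (array([0.569, 0.129]), array([0.07  , 0.0899])) (array([0.5706, 0.1357]), array([0.0737, 0.0946]))
```

View pics/w2.png

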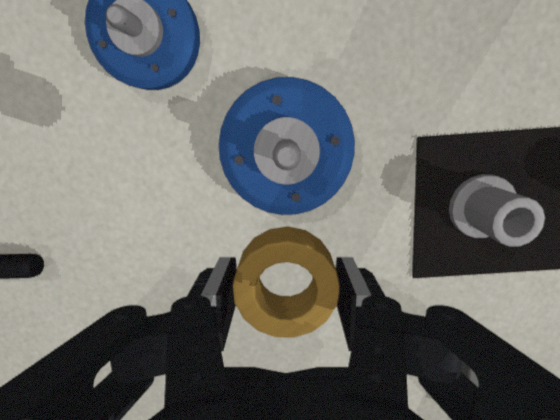

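Wrist view: the ring is held at (287,283). The large drive's shaft top is at (287.5,154) inside its base circle (287,146), the small drive is at the upper left, and one hub is at the right. I'll compare where the ring sits in the grip with where it should sit.

```bash
python3 - <<'E'
from h import *
c=cam("wrist");im=c["img"];h=cv2.cvtColor(im,cv2.COLOR_RGB2HSV);H,S,V=[h[:,:,i].astype(int) for i in range(3)]
k=max(blobs((abs(H-19)<8)&(S>110)&(V>40),500),key=cv2.contourArea)[:,0]
print("ring u",k[:,0].min(),k[:,0].max(),"v",k[:,1].min(),k[:,1].max())
he=np.array(c["hand_eye"]);t=dict(origin=he[:3,3],attitude=he[:3,:3],**{a:c[a] for a in("fx","fy","cx","cy")})
for z in (.172,.177,.182): print(z,"bottom far",np.round(proj(t,(.023,0,z)),1),"top near",np.round(proj(t,(-.023,0,z-.022)),1),"axis top",np.round(proj(t,(0,0,z-.022)),1))
g=cv2.cvtColor(im,cv2.COLOR_RGB2GRAY)[130:180,262:315]
q=cv2.HoughCircles(cv2.resize(g,None,fx=4,fy=4,interpolation=cv2.INTER_CUBIC),cv2.HOUGH_GRADIENT,1,200,param1=80,param2=12,minRadius=25,maxRadius=60);q=q[0,0]/4
u,v=q[0]+262,q[1]+130;print("shaft top px",u,v,"r mm",q[2]/c["fx"]*253,ray(c,u,v,.085))
E
```

```text
ring u 233 339 v 227 336
0.172 bottom far [285.6 225. ] top near [285.5 348.1] axis top [285.5 297.9]
0.177 bottom far [285.6 221.7] top near [285.5 340.5] axis top [285.5 291.6]
0.182 bottom far [285.6 218.5] top near [285.5 333.3] axis top [285.5 285.8]
shaft top px 287.125 156.625 r mm 7.3443694 [ 0.51242667 -0.00637182  0.085     ]
```

The ring sits about 3 mm toward tool −x and is centred in y. I'll align it over the shaft, lower it to the taper and check.

```bash
python3 -m creep '[[0,0,0,0.03,0.001,0,0.03],[0,0,0,0.044,0.001,0,0.03],[0,0,0,0.044,0.001,0.03,0.03],[0,0,0,0.044,0.001,0.06,0.03],[0,0,0,0.044,0.001,0.08,0.03],[0,0,0,0.044,0.001,0.09,0.03],[0,0,0,0.044,0.001,0.09,0.03],[0,0,0,0.044,0.001,0.09,0.03]]'
python3 - <<'E'
from h import *
s=state();print(s["ee_pos"],s["ee_rot"].round(4),s["force"])
c=cam("wrist");im=c["img"][:,:,::-1];cv2.imwrite("pics/w3.png",cv2.resize(im[180:400,180:400],None,fx=2.7,fy=2.7,interpolation=cv2.INTER_CUBIC))
E
```

```text
time: 6.05
ee_pos: [0.5162, -0.0067, 0.2788]
ee_rot: [[0.968, 0.249, -0.0], [0.249, -0.968, 0.0], [-0.0, -0.0, -1.0]]
force: [0.6, -0.2, -1.3]
gripper_width: 0.0443
grasp_force: 41.6
[ 0.51618694 -0.00670121  0.27883967] [[ 9.685e-01  2.490e-01 -4.000e-04]
 [ 2.490e-01 -9.685e-01  1.000e-04]
 [-3.000e-04 -2.000e-04 -1.000e+00]] [ 0.56517686 -0.22562216 -1.25456457]
```

View pics/w3.png

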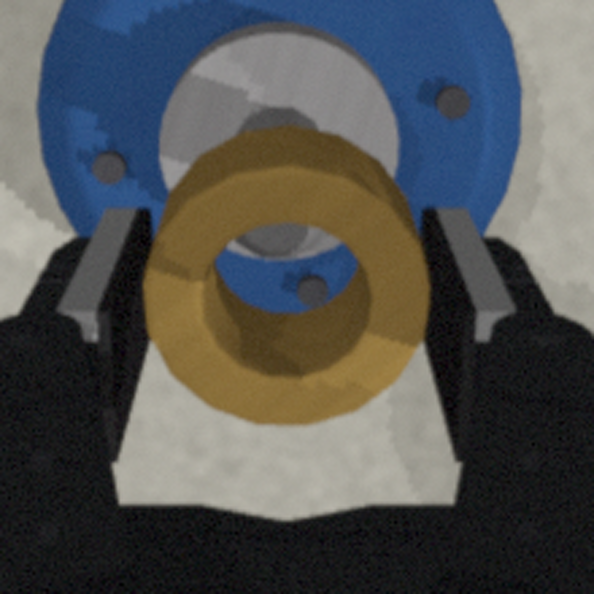

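The crop shows the shaft tip at u≈276, seen through the bore, while the ring centre is at u≈287. That puts the shaft about 2 mm toward −y. I'll work out x from the tip's lower edge (v≈256 in the crop).

```bash
python3 - <<'E'
from h import *
c=cam("wrist");print("z",state()["ee_pos"][2])
he=np.array(c["hand_eye"]);t=dict(origin=he[:3,3],attitude=he[:3,:3],**{a:c[a] for a in("fx","fy","cx","cy")})
f=lambda p:((np.array(proj(t,p))-180)*2.7).round(0)
for x in (-.006,-.004,-.002,0):
  print(x,"tip near",f((x-.007,0,.1938)),"taper near",f((x-.011,0,.1988)),"ring: top near",f((x-.023,0,.163)),"top bore near/far",f((x-.013,0,.163)),f((x+.013,0,.163)),"bot far",f((x+.023,0,.185)),"bot bore near",f((x-.013,0,.185)))
E
```

```text
z 0.28059460566394767
-0.006 tip near [285. 264.] taper near [285. 271.] ring: top near [285. 434.] top bore near/far [285. 382.] [285. 236.] bot far [285. 132.] bot bore near [285. 314.]
-0.004 tip near [285. 255.] taper near [285. 262.] ring: top near [285. 424.] top bore near/far [285. 371.] [285. 224.] bot far [285. 121.] bot bore near [285. 305.]
-0.002 tip near [285. 245.] taper near [285. 253.] ring: top near [285. 413.] top bore near/far [285. 360.] [285. 213.] bot far [285. 110.] bot bore near [285. 295.]
0 tip near [285. 236.] taper near [285. 244.] ring: top near [285. 403.] top bore near/far [285. 349.] [285. 201.] bot far [285.  99.] bot bore near [285. 285.]
```

Ring axis is at tool x≈−4.7 mm and shaft at about −3.2 mm, so I correct by (+1.5, −2) mm and descend while watching the force.

```bash
python3 -m creep '[[0,0,0,0.0015,-0.002,0,0.03],[0,0,0,0.0015,-0.002,0,0.03],[0,0,0,0.0015,-0.002,0.006,0.03],[0,0,0,0.0015,-0.002,0.012,0.03],[0,0,0,0.0015,-0.002,0.016,0.03],[0,0,0,0.0015,-0.002,0.02,0.03],[0,0,0,0.0015,-0.002,0.02,0.03]]'
python3 -m creep '[[0,0,0,0,0,0.006,0.03],[0,0,0,0,0,0.012,0.03],[0,0,0,0,0,0.016,0.03],[0,0,0,0,0,0.016,0.03]]'
```

```text
time: 6.73
ee_pos: [0.5164, -0.0048, 0.2572]
ee_rot: [[0.969, 0.248, -0.003], [0.248, -0.969, 0.001], [-0.002, -0.001, -1.0]]
force: [0.8, -0.8, -1.5]
gripper_width: 0.0446
grasp_force: 41.6
time: 7.07
ee_pos: [0.5164, -0.0048, 0.2413]
ee_rot: [[0.969, 0.248, -0.002], [0.248, -0.969, 0.001], [-0.002, -0.001, -1.0]]
force: [-0.5, -0.2, -1.3]
gripper_width: 0.0442
grasp_force: 41.6
```

```bash
python3 -m creep '[[0,0,0,0,0,0.003,0.03],[0,0,0,0,0,0.006,0.03],[0,0,0,0,0,0.009,0.03],[0,0,0,0,0,0.009,0.03],[0,0,0,0,0,0.009,0.03]]'
python3 -m creep '[[0,0,0,0,0,0.001,0.03],[0,0,0,0,0,0.002,0.03],[0,0,0,0,0,0.003,0.03],[0,0,0,0,0,0.003,0.03],[0,0,0,0,0,0.003,0.03]]'
```

```text
time: 7.48
ee_pos: [0.5168, -0.0048, 0.2335]
ee_rot: [[0.969, 0.248, -0.0], [0.248, -0.969, 0.0], [-0.0, -0.0, -1.0]]
force: [-0.1, 0.2, 0.0]
gripper_width: 0.0445
grasp_force: 41.6
time: 7.9
ee_pos: [0.5169, -0.0048, 0.2307]
ee_rot: [[0.969, 0.248, -0.0], [0.248, -0.969, 0.0], [-0.0, -0.0, -1.0]]
force: [0.9, -0.5, -1.6]
gripper_width: 0.0443
grasp_force: 41.6
```

```bash
python3 -m creep '[[0,0,0,0,0,0.001,0.03],[0,0,0,0,0,0.002,0.03],[0,0,0,0,0,0.002,0.03],[0,0,0,0,0,0.002,0.03]]'
python3 -m creep '[[0,0,0,0,0,0.001,0.03],[0,0,0,0,0,0.002,0.03],[0,0,0,0,0,0.002,0.03],[0,0,0,0,0,0.002,0.03]]'
```

```text
time: 8.23
ee_pos: [0.5169, -0.0048, 0.2286]
ee_rot: [[0.969, 0.248, -0.0], [0.248, -0.969, 0.0], [-0.0, -0.0, -1.0]]
force: [-0.6, 0.8, -1.2]
gripper_width: 0.0446
grasp_force: 41.6
time: 8.57
ee_pos: [0.5169, -0.0049, 0.2266]
ee_rot: [[0.969, 0.248, -0.0], [0.248, -0.969, 0.0], [-0.0, -0.0, -1.0]]
force: [0.2, -0.7, -0.4]
gripper_width: 0.0443
grasp_force: 41.6
```

```bash
python3 -m creep '[[0,0,0,0,0,0.001,0.03],[0,0,0,0,0,0.002,0.03],[0,0,0,0,0,0.002,0.03],[0,0,0,0,0,0.002,0.03]]'
```

```text
time: 8.9
ee_pos: [0.5172, -0.0049, 0.2264]
ee_rot: [[0.969, 0.248, -0.002], [0.248, -0.969, 0.0], [-0.002, -0.0, -1.0]]
force: [-5.3, -0.1, 8.8]
gripper_width: 0.0444
grasp_force: 42.5
```

Contact at the shoulder height, as predicted. I'll open the gripper, back straight up and look.

```bash
python3 -m creep '[[0,0,0,0,0,-0.001,0.05],[0,0,0,0,0,-0.001,0.06],[0,0,0,0,0,-0.002,0.085],[0,0,0,0,0,-0.002,0.085],[0,0,0,0,0,-0.002,0.085],[0,0,0,0,0,-0.002,0.085]]'
python3 -m creep '[[0,0,0,0,0,-0.02,0.085],[0,0,0,0,0,-0.05,0.085],[0,0,0,0,0,-0.09,0.085],[0,0,0,0,0,-0.13,0.085],[0,0,0,-0.03,0,-0.15,0.085],[0,0,0,-0.04,0,-0.15,0.085],[0,0,0,-0.04,0,-0.15,0.085]]'
python3 - <<'E'
from h import *
s=state();print(s["ee_pos"])
c=cam("wrist");im=c["img"];cv2.imwrite("pics/w4.png",im[:,:,::-1])
h=cv2.cvtColor(im,cv2.COLOR_RGB2HSV);H,S,V=[h[:,:,i].astype(int) for i in range(3)]
for k in blobs((abs(H-19)<8)&(S>110)&(V>40),300): print(k[:,0].mean(0),circ(c,k,.067),circ(c,k,.056))
# hub top faces: bright grey ring
E
```

```text
time: 9.4
ee_pos: [0.5169, -0.0048, 0.2266]
ee_rot: [[0.969, 0.248, -0.0], [0.248, -0.969, 0.0], [-0.0, -0.0, -1.0]]
force: [0.2, 0.5, -0.5]
gripper_width: 0.0849
grasp_force: 0.0
time: 9.98
ee_pos: [0.477, -0.0149, 0.3778]
ee_rot: [[0.969, 0.247, 0.002], [0.247, -0.969, -0.001], [0.002, 0.001, -1.0]]
force: [0.7, -0.2, -0.0]
gripper_width: 0.0849
grasp_force: 0.0
[ 0.47697729 -0.01493568  0.37776689]
[285.62091503 155.60130719] (array([ 0.5147, -0.0055]), array([0.0437, 0.0438])) (array([ 0.5136, -0.0058]), array([0.0454, 0.0456]))
```

View pics/w4.png

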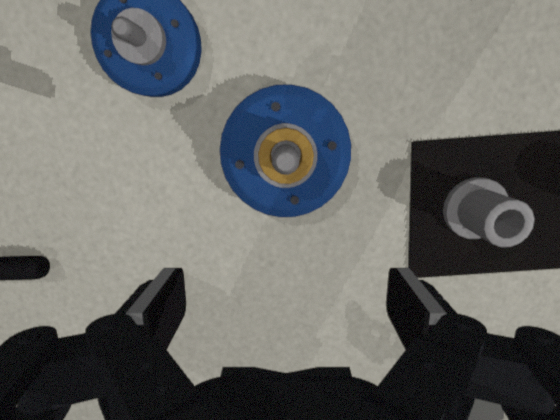

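The spacer is seated at (286,156), concentric on the shoulder with the shaft through it. The first hub's top face is at about (508,223). I'll measure it on the way over.

```bash
python3 - <<'E'
from h import *
c=cam("wrist");s=state();p=ray(c,508,223,.064);print(p, tool(p-s["ee_pos"]))
E
```

```text
[ 0.50630941 -0.20608838  0.064     ] [-0.0192  0.1928  0.311 ]
```

```bash
python3 -m creep '[[0,0,0,-0.035,0.193,0,0.085],[0,0,0,-0.035,0.193,0,0.085],[0,0,0,-0.035,0.193,0,0.085],[0,0,0,-0.035,0.193,0,0.085],[0,0,0,-0.035,0.193,0,0.085],[0,0,0,-0.035,0.193,0,0.085],[0,0,0,-0.035,0.193,0,0.085],[0,0,0,-0.035,0.193,0,0.085]]' | head -2
python3 - <<'E'
from h import *
s=state();print(s["ee_pos"])
c=cam("wrist");im=c["img"];cv2.imwrite("pics/w5.png",im[:,:,::-1])
g=cv2.GaussianBlur(cv2.cvtColor(im,cv2.COLOR_RGB2GRAY),(5,5),0)
u,v=proj(c,(.507,-.206,.064));print(u,v,"exp r",22*c["fx"]/.3)
q=cv2.HoughCircles(g,cv2.HOUGH_GRADIENT,1,15,param1=80,param2=15,minRadius=12,maxRadius=45)[0]
for a,b,r in q[:12]: print(a,b,r,ray(c,a,b,.064)[:2].round(4))
E
```

```text
time: 10.75
ee_pos: [0.4922, -0.2101, 0.3745]
[ 0.49224911 -0.21012542  0.37446151]
286.5958096548299 182.9309318606919 exp r 24946.20760169131
289.5 174.5 33.0 [ 0.5144 -0.2066]
428.5 156.5 35.3 [ 0.5569 -0.3125]
528.5 255.5 25.1 [ 0.4973 -0.429 ]
56.5 123.5 44.4 [ 0.5078 -0.0164]
51.5 102.5 39.8 [ 0.523  -0.0115]
453.5 164.5 28.6 [ 0.5559 -0.3347]
71.5 118.5 28.6 [ 0.5147 -0.0277]
36.5 105.5 25.4 [ 5.178e-01 -1.000e-04]
50.5 84.5 42.2 [ 0.5362 -0.0098]
103.5 133.5 43.3 [ 0.5093 -0.0536]
27.5 123.5 44.4 [0.502  0.0061]
96.5 96.5 43.3 [ 0.5362 -0.0453]
```

View pics/w5.png

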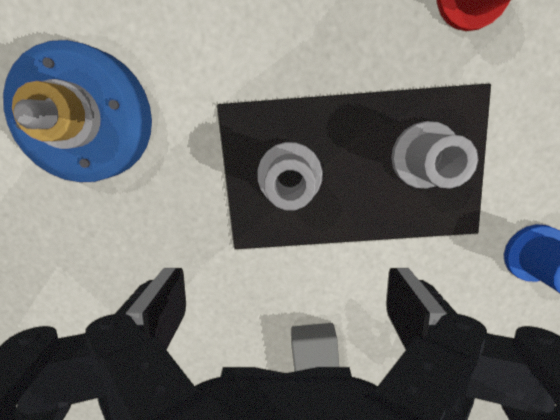

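Wrist view: hub 1's top face is at about (290,182) with its flange circle at (290,175). Hub 2's top face is at (451,161) with its flange at (426,156). The blue lookalike at (540,255) and the red one at the top are off the mat.

```bash
python3 - <<'E'
from h import *
c=cam("wrist");s=state();P=s["ee_pos"];print(P)
for n,t,f in (("h1",(290,182),(290,175.5)),("h2",(451,161.5),(426,156))):
    a=ray(c,*t,.064);b=ray(c,*f,.012);print(n,a.round(4),b.round(4),"from TCP, tool:",tool(a-P),tool(b-P))
E
```

```text
[ 0.49226434 -0.2092421   0.37540455]
h1 [ 0.5086 -0.2082  0.064 ] [ 0.5057 -0.2094  0.012 ] from TCP, tool: [0.0165 0.0037 0.3114] [0.0135 0.0042 0.3634]
h2 [ 0.558  -0.3316  0.064 ] [ 0.557 -0.332  0.012] from TCP, tool: [0.0336 0.1355 0.3111] [0.0326 0.1357 0.3631]
```

```bash
python3 -m creep '[[0,0,0,0.015,0.004,0,0.085],[0,0,0,0.015,0.004,0.04,0.085],[0,0,0,0.015,0.004,0.08,0.085],[0,0,0,0.015,0.004,0.12,0.085],[0,0,0,0.015,0.004,0.15,0.085],[0,0,0,0.015,0.004,0.167,0.085],[0,0,0,0.015,0.004,0.172,0.085],[0,0,0,0.015,0.004,0.172,0.085]]'
python3 -m creep '[[0,0,0,0,0,0,0.085],[0,0,0,0,0,0,0.03],[0,0,0,0,0,0,0.03],[0,0,0,0,0,0,0.03],[0,0,0,0,0,0,0.03],[0,0,0,0,0,0,0.03],[0,0,0,0,0,0,0.03],[0,0,0,0,0,0,0.03]]' 50
```

```text
time: 11.52
ee_pos: [0.5073, -0.2091, 0.2031]
ee_rot: [[0.968, 0.25, -0.003], [0.25, -0.968, 0.002], [-0.003, -0.003, -1.0]]
force: [0.1, 0.4, -0.2]
gripper_width: 0.085
grasp_force: 0.0
time: 12.18
ee_pos: [0.5081, -0.2103, 0.2066]
ee_rot: [[0.969, 0.247, 0.001], [0.247, -0.969, 0.002], [0.001, -0.001, -1.0]]
force: [-1.6, 4.2, 7.4]
gripper_width: 0.043
grasp_force: 50.7
```

```bash
python3 -m creep '[[0,0,0,0,0,-0.01,0.03],[0,0,0,0,0,-0.03,0.03],[0,0,0,0,0,-0.045,0.03],[0,0,0,0,0,-0.05,0.03],[0,0,0,0,0,-0.05,0.03],[0,0,0,0,0,-0.05,0.03],[0,0,0,0,0,-0.05,0.03],[0,0,0,0,0,-0.05,0.03]]'
for i in 1 2; do python3 -m creep '[[0,0,0,0,0,0,0.03],[0,0,0,0,0,0,0.03]]' | grep -E "ee_pos|force"; done
python3 -m creep '[[0,0,0,0,0,0,0.03],[0,0,0,0,0,0,0.03]]' | grep -E "ee_pos|force"
```

```text
time: 12.85
ee_pos: [0.507, -0.2102, 0.253]
ee_rot: [[0.969, 0.248, -0.003], [0.248, -0.969, 0.002], [-0.002, -0.002, -1.0]]
force: [-0.3, 0.5, -6.2]
gripper_width: 0.0426
grasp_force: 52.4
ee_pos: [0.5074, -0.2105, 0.2538]
force: [0.0, 0.1, -6.9]
grasp_force: 52.4
ee_pos: [0.5077, -0.2106, 0.2545]
force: [-0.7, 0.1, -5.4]
grasp_force: 52.4
ee_pos: [0.5077, -0.2106, 0.2547]
force: [-0.0, -0.3, -5.6]
grasp_force: 52.4
```

Hub 1 reads about 6 N, so roughly 0.58 kg, which makes it probably the heavier. I'll set it back down gently.

```bash
python3 -m creep '[[0,0,0,0,0,0.015,0.03],[0,0,0,0,0,0.03,0.03],[0,0,0,0,0,0.04,0.03],[0,0,0,0,0,0.044,0.03],[0,0,0,0,0,0.046,0.03],[0,0,0,0,0,0.047,0.03],[0,0,0,0,0,0.048,0.03],[0,0,0,0,0,0.048,0.03]]'
python3 -m creep '[[0,0,0,0,0,0.001,0.03],[0,0,0,0,0,0.001,0.03],[0,0,0,0,0,0.001,0.03]]'
```

```text
time: 14.02
ee_pos: [0.508, -0.2108, 0.2074]
ee_rot: [[0.969, 0.248, 0.001], [0.248, -0.969, -0.001], [0.001, 0.001, -1.0]]
force: [-0.8, -0.2, -6.4]
gripper_width: 0.0428
grasp_force: 52.4
time: 14.27
ee_pos: [0.5081, -0.2108, 0.2067]
ee_rot: [[0.969, 0.248, 0.001], [0.248, -0.969, -0.001], [0.001, 0.001, -1.0]]
force: [-0.2, -0.6, -3.5]
gripper_width: 0.0424
grasp_force: 52.6
```

Touching the mat. I'll lower 1 mm more, release and rise.

```bash
python3 -m creep '[[0,0,0,0,0,0.001,0.03],[0,0,0,0,0,0.001,0.03],[0,0,0,0,0,0.001,0.05],[0,0,0,0,0,0,0.07],[0,0,0,0,0,0,0.085],[0,0,0,0,0,0,0.085],[0,0,0,0,0,0,0.085],[0,0,0,0,0,0,0.085]]'
python3 -m creep '[[0,0,0,0,0,-0.02,0.085],[0,0,0,0,0,-0.05,0.085],[0,0,0,0,0,-0.09,0.085],[0,0,0,0,0,-0.13,0.085],[0,0,0,0,0,-0.15,0.085],[0,0,0,0,0,-0.15,0.085],[0,0,0,0,0,-0.15,0.085],[0,0,0,0,0,-0.15,0.085]]'
python3 - <<'E'
from h import *
s=state();print(s["ee_pos"],"tool to h2",tool(np.array([.5575,-.3317,.203])-s["ee_pos"]))
E
```

```text
time: 14.93
ee_pos: [0.5077, -0.2106, 0.2057]
ee_rot: [[0.969, 0.248, 0.0], [0.248, -0.969, -0.0], [0.0, 0.0, -1.0]]
force: [-0.1, -0.3, 0.2]
gripper_width: 0.085
grasp_force: 0.0
time: 15.6
ee_pos: [0.5073, -0.2103, 0.3545]
ee_rot: [[0.969, 0.248, -0.002], [0.248, -0.969, 0.001], [-0.001, -0.001, -1.0]]
force: [-0.7, -0.6, -0.8]
gripper_width: 0.0851
grasp_force: 0.0
[ 0.50727198 -0.21031508  0.35446864] tool to h2 [0.0187 0.1303 0.1512]
```

```bash
python3 -m creep '[[0,0,0,0.019,0.13,0,0.085],[0,0,0,0.019,0.13,0,0.085],[0,0,0,0.019,0.13,0,0.085],[0,0,0,0.019,0.13,0,0.085],[0,0,0,0.019,0.13,0,0.085],[0,0,0,0.019,0.13,0,0.085]]' | head -2
python3 - <<'E'
from h import *
c=cam("wrist");s=state();P=s["ee_pos"];print(P,proj(c,(.5575,-.3317,.064)))
im=c["img"];g=cv2.cvtColor(im,cv2.COLOR_RGB2GRAY);cv2.imwrite("pics/w6.png",im[:,:,::-1])
m=(g>75);m[:120]=0;m[260:]=0;m[:,:200]=0;m[:,370:]=0
for k in blobs(m,500): print(k[:,0].min(0),k[:,0].max(0),circ(c,k,.064),circ(c,k,.014))
E
```

```text
time: 16.1
ee_pos: [0.5579, -0.3316, 0.3529]
[ 0.55784692 -0.33086238  0.35353709] (np.float64(287.347570486179), np.float64(207.57355339026876))
[254 159] [322 234] (array([ 0.566 , -0.3298]), array([0.052 , 0.0591])) (array([ 0.5549, -0.3327]), array([0.0621, 0.0706]))
[200 120] [369 259] (array([ 0.677 , -0.3971]), array([0.1098, 0.1455])) (array([ 0.6874, -0.413 ]), array([0.1311, 0.1737]))
```

View pics/w6.png

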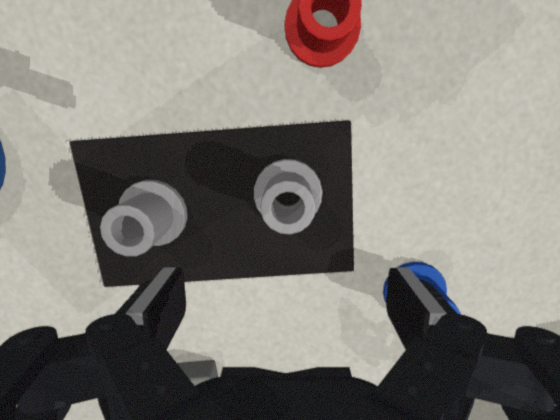

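Wrist view: hub 2's top face is at (289,205), within 2 mm of the prediction. Hub 1 stands upright at the left. I'll go down and grip it.

```bash
python3 -m creep '[[0,0,0,0.001,0.001,0.03,0.085],[0,0,0,0.001,0.001,0.06,0.085],[0,0,0,0.001,0.001,0.09,0.085],[0,0,0,0.001,0.001,0.12,0.085],[0,0,0,0.001,0.001,0.14,0.085],[0,0,0,0.001,0.001,0.148,0.085],[0,0,0,0.001,0.001,0.148,0.085]]'
python3 -m creep '[[0,0,0,0,0,0,0.085],[0,0,0,0,0,0,0.03],[0,0,0,0,0,0,0.03],[0,0,0,0,0,0,0.03],[0,0,0,0,0,0,0.03],[0,0,0,0,0,0,0.03],[0,0,0,0,0,0,0.03],[0,0,0,0,0,0,0.03]]' 50
python3 -m creep '[[0,0,0,0,0,-0.01,0.03],[0,0,0,0,0,-0.03,0.03],[0,0,0,0,0,-0.045,0.03],[0,0,0,0,0,-0.05,0.03],[0,0,0,0,0,-0.05,0.03],[0,0,0,0,0,-0.05,0.03],[0,0,0,0,0,-0.05,0.03],[0,0,0,0,0,-0.05,0.03]]'
for i in 1 2 3; do python3 -m creep '[[0,0,0,0,0,0,0.03],[0,0,0,0,0,0,0.03]]' | grep -E "ee_pos|force"; done
```

```text
time: 16.73
ee_pos: [0.5585, -0.3304, 0.2049]
ee_rot: [[0.968, 0.249, -0.005], [0.249, -0.968, 0.004], [-0.004, -0.005, -1.0]]
force: [-0.3, -1.3, 0.2]
gripper_width: 0.0852
grasp_force: 0.0
time: 17.4
ee_pos: [0.5602, -0.3328, 0.2099]
ee_rot: [[0.969, 0.248, 0.002], [0.248, -0.969, -0.001], [0.002, 0.001, -1.0]]
force: [-0.1, 2.6, 5.3]
gripper_width: 0.0428
grasp_force: 51.1
time: 18.07
ee_pos: [0.5591, -0.3322, 0.2561]
ee_rot: [[0.969, 0.248, -0.002], [0.248, -0.969, 0.002], [-0.002, -0.002, -1.0]]
force: [0.7, -0.1, -2.8]
gripper_width: 0.0429
grasp_force: 51.5
ee_pos: [0.5594, -0.3324, 0.2568]
force: [0.1, 0.4, -2.9]
grasp_force: 51.5
ee_pos: [0.5595, -0.3325, 0.2574]
force: [-0.0, 0.2, -2.4]
grasp_force: 51.5
ee_pos: [0.5596, -0.3325, 0.2577]
force: [-0.3, 0.2, -3.9]
grasp_force: 51.5
```

Hub 2 reads about 3 N (0.3 kg), so it is the lighter one. I'll put it back and return to hub 1.

```bash
python3 -m creep '[[0,0,0,0,0,0.015,0.03],[0,0,0,0,0,0.03,0.03],[0,0,0,0,0,0.04,0.03],[0,0,0,0,0,0.044,0.03],[0,0,0,0,0,0.046,0.03],[0,0,0,0,0,0.047,0.03],[0,0,0,0,0,0.048,0.03],[0,0,0,0,0,0.048,0.03]]' | grep -E "ee_pos|^force"
python3 -m creep '[[0,0,0,0,0,0.001,0.03],[0,0,0,0,0,0.001,0.03],[0,0,0,0,0,0.001,0.03]]' | grep -E "ee_pos|^force"
```

```text
ee_pos: [0.5597, -0.3326, 0.21]
force: [-0.6, 1.2, -1.5]
ee_pos: [0.5598, -0.3327, 0.2099]
force: [-3.1, 2.7, 5.7]
```

```bash
python3 -m creep '[[0,0,0,0,0,0,0.05],[0,0,0,0,0,0,0.07],[0,0,0,0,0,0,0.085],[0,0,0,0,0,0,0.085],[0,0,0,0,0,0,0.085],[0,0,0,0,0,0,0.085]]' | grep -E "ee_pos|force|wid"
python3 -m creep '[[0,0,0,0,0,-0.03,0.085],[0,0,0,0,0,-0.07,0.085],[0,0,0,0,0,-0.11,0.085],[0,0,0,0,0,-0.13,0.085],[0,0,0,-0.02,-0.131,-0.13,0.085],[0,0,0,-0.02,-0.131,-0.13,0.085],[0,0,0,-0.02,-0.131,-0.13,0.085],[0,0,0,-0.02,-0.131,-0.13,0.085]]'| grep -E "ee_pos|force|wid"
python3 -m creep '[[0,0,0,0,0,0,0.085],[0,0,0,0,0,0,0.085],[0,0,0,0,0,0,0.085]]'
python3 - <<'E'
from h import *
c=cam("wrist");s=state();P=s["ee_pos"]
im=c["img"];g=cv2.cvtColor(im,cv2.COLOR_RGB2GRAY);cv2.imwrite("pics/w7.png",im[:,:,::-1])
m=(g>75);m[:100]=0;m[260:]=0;m[:,:242]=0;m[:,330:]=0
print(P,"expect top face",np.round(proj(c,(.508,-.2107,.064)),1))
for k in blobs(m,500): print(k[:,0].min(0),k[:,0].max(0))
E
```

```text
ee_pos: [0.5596, -0.3326, 0.2087]
force: [-0.8, -0.5, 0.2]
gripper_width: 0.0851
grasp_force: 0.0
ee_pos: [0.5053, -0.206, 0.3372]
force: [-0.5, -0.7, -0.9]
gripper_width: 0.0846
grasp_force: 0.0
time: 20.9
ee_pos: [0.5084, -0.2118, 0.3394]
ee_rot: [[0.969, 0.248, 0.002], [0.248, -0.969, -0.001], [0.001, 0.002, -1.0]]
force: [0.3, -1.4, 0.6]
gripper_width: 0.0851
grasp_force: 0.0
[ 0.50837856 -0.21198363  0.33926528] expect top face [283.5 213.2]
[250 164] [320 242]
[242 100] [329 119]
```

View pics/w7.png

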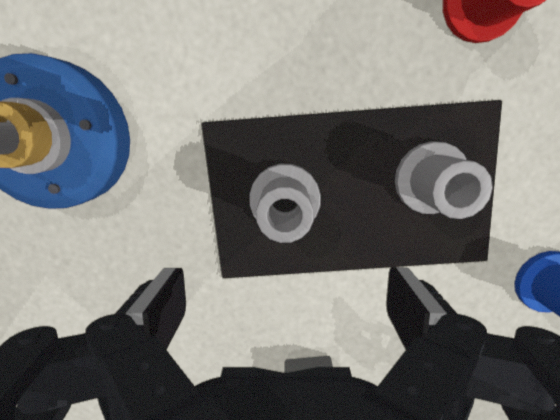

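Both hubs are upright: hub 1 at (285,213) and hub 2 at (450,185). I'll grip hub 1, lift it and carry it over the shaft.

```bash
python3 -m creep '[[0,0,0,0,0,0.03,0.085],[0,0,0,0,0,0.06,0.085],[0,0,0,0,0,0.09,0.085],[0,0,0,0,0,0.115,0.085],[0,0,0,0,0,0.13,0.085],[0,0,0,0,0,0.135,0.085],[0,0,0,0,0,0.135,0.085]]'| grep -E "ee_pos|force"
python3 -m creep '[[0,0,0,0,0,0,0.085],[0,0,0,0,0,0,0.03],[0,0,0,0,0,0,0.03],[0,0,0,0,0,0,0.03],[0,0,0,0,0,0,0.03],[0,0,0,0,0,0,0.03],[0,0,0,0,0,0,0.03],[0,0,0,0,0,0,0.03]]' 60| grep -E "ee_pos|force|wid"
python3 -m creep '[[0,0,0,0,0,-0.01,0.03],[0,0,0,0,0,-0.03,0.03],[0,0,0,0,0,-0.06,0.03],[0,0,0,0,0,-0.09,0.03],[0,0,0,0,0,-0.12,0.03],[0,0,0,0,0,-0.132,0.03],[0,0,0,0,0,-0.132,0.03],[0,0,0,0,0,-0.132,0.03]]'
```

```text
ee_pos: [0.5076, -0.2114, 0.202]
force: [0.8, 0.2, 0.0]
grasp_force: 0.0
ee_pos: [0.5084, -0.2111, 0.2053]
force: [-0.7, -0.4, 6.2]
gripper_width: 0.0424
grasp_force: 61.3
time: 22.87
ee_pos: [0.5071, -0.2101, 0.3343]
ee_rot: [[0.969, 0.248, -0.002], [0.248, -0.969, 0.001], [-0.001, -0.002, -1.0]]
force: [0.3, 0.9, -7.6]
gripper_width: 0.0424
grasp_force: 62.5
```

```bash
python3 -m creep '[[0,0,0,0.008,-0.025,0,0.03],[0,0,0,0.017,-0.06,0,0.03],[0,0,0,0.028,-0.095,0,0.03],[0,0,0,0.038,-0.13,0,0.03],[0,0,0,0.048,-0.165,0,0.03],[0,0,0,0.054,-0.187,0,0.03],[0,0,0,0.0565,-0.1965,0,0.03],[0,0,0,0.0565,-0.1965,0,0.03]]' | head -2
python3 -m creep '[[0,0,0,0,0,0,0.03],[0,0,0,0,0,0,0.03],[0,0,0,0,0,0,0.03],[0,0,0,0,0,0,0.03],[0,0,0,0,0,0,0.03],[0,0,0,0,0,0,0.03],[0,0,0,0,0,0,0.03],[0,0,0,0,0,0,0.03]]'
python3 - <<'E'
from h import *
c=cam("top");im=c["img"];g=cv2.cvtColor(im,cv2.COLOR_RGB2GRAY)
m=(g>85);m[:150]=0;m[245:]=0;m[:,:345]=0;m[:,393:]=0
print("h2 base expect",np.round(proj(c,(.559,-.332,.034)),1),[k[:,0].mean(0) for k in blobs(m,60)])
w=cam("wrist");im=w["img"];h=cv2.cvtColor(im,cv2.COLOR_RGB2HSV);H,S,V=[h[:,:,i].astype(int) for i in range(3)]
for k in blobs((abs(H-110)<15)&(S>120)&(V>30),1000): print("base",circ(w,k,.032))
for k in blobs((abs(H-19)<8)&(S>110)&(V>40),50): print("brass",k[:,0].min(0),k[:,0].max(0))
print(state()["qvel"].round(2),state()["ee_pos"])
cv2.imwrite("pics/final.png",im[:,:,::-1])
E
```

```text
time: 23.53
ee_pos: [0.5124, -0.004, 0.3322]
time: 24.2
ee_pos: [0.5137, -0.0064, 0.3358]
ee_rot: [[0.969, 0.248, 0.0], [0.248, -0.969, -0.0], [0.0, 0.0, -1.0]]
force: [0.6, -0.7, -5.9]
gripper_width: 0.0423
grasp_force: 63.1
h2 base expect [368.7 193. ] [array([371.19083969, 234.14503817]), array([368.36065574, 193.67213115]), array([373.715, 169.975])]
base (array([ 0.5196, -0.0041]), array([0.1053, 0.1124]))
base (array([0.5772, 0.1311]), array([0.0859, 0.091 ]))
brass [258 179] [313 201]
[-0.02  0.01 -0.11  0.03 -0.02  0.01] [ 0.51364239 -0.00628155  0.33579199]
```

View pics/final.png

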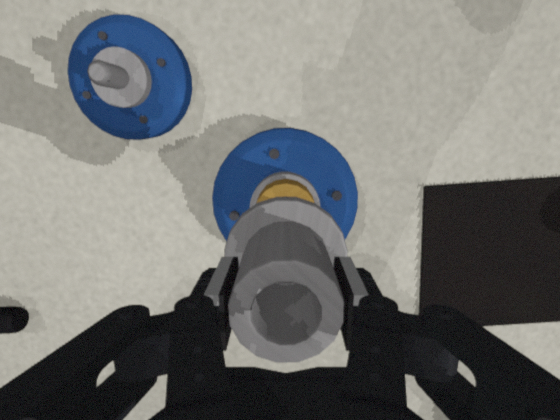

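The hub is held upright at (286,290) over the shaft, with the seated brass ring at (286,190) beneath it. The arm is still, and the top camera finds the lighter hub at (368,194), where it should be on the mat. I'm handing in.

```bash
python3 -c "
from plant import job
print(job.sign_off())"
```

```text
the job is handed in; nothing more can be done
None
```

I handed the job in at about 24 s of the 72 s allowed; sign-off returned no verdict. The spacer is seated on the shoulder, the lighter hub (about 3 N) is back upright on the mat, and the heavier one (about 6 N) is held still over the shaft, its underside about 5 cm above the top.

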